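# Unlock the napkin dispenser with its pin key and draw out the magazine

### The arm

A 6-joint arm with a two-finger parallel gripper is mounted at the origin on a cart in front of the work surface, level with it; the furniture and walls round the work are solid. World frame = base frame: x ahead of the robot, y to its left, z up, the work surface at z = 0. Lengths are in m, angles in rad, forces in N, time in s.
With the tool pointing down it reaches from about 0.325 to 0.925 m from the base axis. Payload 3.1 kg.
Tool frame: the origin (TCP) lies midway between the tips of the shut fingers; the grasp point (between the pads) lies 19 mm behind it; z points along the fingers, y is the line along which they close (so a half turn about z gives the same grasp; the last joint's range is limited). The gripper opens to 85 mm and grips with 20 to 120 N. Pads are 22 mm wide; open, the fingers measure 114 mm over their backs; the gripper's body (76 mm by 85 mm) begins 54 mm behind the grasp point. The pads swing forward as they close: fully open they stand 13 mm farther back than shut.
Start: joints at [1.07, 0.217, 1.613, -0, 1.311, -0.112], TCP at [0.237, 0.578, 0.231] pointing down, gripper open.
Joint ranges: [-2.75, 2.75], [-0.78, 2.1], [0.31, 2.55], [-1.13, 4.27], [0.13, 2.63], [-2.58, 2.58]. Speed limits (rad/s): [2.79, 2.79, 3.14, 3.14, 3.14, 3.14].

### API

Orientations are given as [roll, pitch, yaw] about the fixed x, y, z axes, in that order (R = Rz(yaw) Ry(pitch) Rx(roll)).
In Python, from plant import ctrl gives the robot as it stands.
- The arm moves only by the tool arm_command, never from a script. Its argument "deltas" is one flat list of numbers, 6 for each row, row after row: the shift along the tool's x, y, z in cm, then the turn, a rotation vector about the tool's x, y, z in degrees. A call has 1 to 10 rows; each row is the pose to reach, as a shift and turn from the pose commanded when the call began, along the tool's axes at that moment; what a row does not reach only later rows make up. A row lasts 1/10 s, in which the tool goes at most 50 mm and 8.59 degrees, less where a joint would pass 70% of its speed; a pose out of reach is approached as far as the arm can. A call with a gripper value outside its range is refused whole. "jaw" is the closure, from 0 (fully open) to 1 (shut), set as the call begins (left out, the last holds). The fingers move at their own pace and stop on an object; "newtons" is the grip in N (left out, the last holds). Time passes only in rows, so rows that repeat a pose let the fingers close. It gives the time, the measured TCP pose, the force, the opening and the grip force at its end, in the units of the state.
- ctrl.observe(): the state, without advancing time (a new reading comes with each control period).
- ctrl.read_camera(name): name is "side" or "top"; returns the picture (400x640x3 uint8, blue, green, red); there is no depth.
- ctrl.camera_info(name): a dict with "fx", "fy", "cx", "cy" (pixels), "xyz" and "orientation" of the camera in the world. Camera axes: x right, y down, z forward; pixel columns grow to the right and rows downward; lengths in m; the calibration is good to about 2 mm. A picture is of the moment at which its call begins. camera_info takes no time and is no camera call.
- ctrl.finish_job(): hands the job in; it is judged then, once.
The state is a dict: "time": time; "qpos": joint angles; "dq": joint speeds; "joint_efforts": joint torques, N m; "eef_pos": TCP position; "eef_rot": TCP orientation; "wrist_force": force on the tool from outside, world axes, zero at the start; "torque": the same for the moment, N m; "opening": finger opening in m; "gripper_force": force on a finger pad.
Only numpy, scipy, OpenCV 4.12 (cv2) and the standard library are available. Lean on these libraries where they do the work, as an engineer would, in place of code of your own. Each camera call takes 0.05 s, during which the arm holds its last target. There are 200 camera calls.

### The job

Open the steel napkin dispenser for refilling: take its pin key out of the wooden stand, feel the pin down through the hole in the dispenser's top and its hidden guide, and press until the spring latch lets the magazine jump out at the front. Then put the key back fully home in its stand and draw the magazine out to its stop. Use the key lightly, as with two fingers (the lock takes no more than 20 N), and leave the things standing about where they are.

Things in the scene. Friction and masses are not known exactly. Their poses are not given: they have to be found in the camera images.
- dispenser: Fixed countertop napkin dispenser: steel box 150 (x, depth) x 130 (y, width) x 120 mm high with a black front plate. Origin at the centre of its underside, z up, front faces its own -x. Its top is a 4 mm sheet with a key hole; under that, unseen, lie a guide plate and a spring latch. Tripping the latch frees the magazine.
- key_hole (a point): Centre of the round key hole, 18 mm in diameter with a thin raised ring (1.5 mm) round it, in the dispenser's top at the level of the top face (120 mm above the worktop); axes as the dispenser's.
- guide_level (a point): Point on the key hole's axis, 14 mm below the dispenser's top: level of the upper face of the hidden fixed steel guide plate (50 mm wide, 6 mm thick, one round bore of 7 mm right through). It was screwed in with play: the bore's centre lies up to 4 mm off this point in x and up to 4 mm in y (dispenser axes), differently each time, so feel for it with the pin's tip.
- latch_level (a point): Point on the key hole's axis, 32 mm below the top: mean level of the latch's flat 34 mm striker pad, under the guide. Screw-adjusted: true level up to 6 mm higher or lower. Pressed straight down, it starts to move at about 5 N, trips 6 mm down at about 8 to 9 N and meets a hard stop 9 mm down. It springs back up when let go; the magazine, once it has jumped out, stays free.
- pin_key: Loose pin key, 70 g: blunt steel pin 5.5 mm in diameter, 75 mm long; above it a steel collar 24 mm wide (75 to 80 mm from the tip), above that a black flat handle 28 (x) x 12 (y) x 38 mm (80 to 118 mm from the tip). Origin at the pin's tip, z along the pin towards the handle. Starts upright in the stand, collar on the stand's top, tip 3 mm above the worktop.
- key_stand: Fixed wooden block 52 x 52 mm, 78 mm high, with one upright bore right through its middle; origin at the centre of its underside.
- stand_bore (a point): Centre of the mouth of the stand's bore (11 mm in diameter), in the stand's top face 78 mm above the worktop. The key is home when its pin is in the bore and its collar rests on the block.
- magazine (a joint): How far the magazine has come out of the dispenser's front, m: 0 shut and latched, 0.11 at its stop. Tripped, a spring pushes it out to about 0.05 and it stays there; after that it slides with about 1.5 N of friction.
- magazine_lip (a point): Middle of the upper edge (92 mm above the worktop) of the magazine's black front plate, which is 10 mm thick in x and 124 mm wide; moves with it along the dispenser's -x. Behind the plate is an open tray, inside 112 mm wide, walls 50 mm above the worktop. After the jump a gap of about 50 mm between plate and dispenser lets fingers in from above.
- garlic_1: Bystander: garlic bulb, 60 mm, origin at its underside.
- oval_bowl: Bystander: small oval bowl 82 x 102 x 38 mm, origin at its underside, right of the dispenser.
- spice_c: Bystander: spice jar with a white cap, 43 mm wide and 100 mm high, origin at its underside, right of the dispenser and farther back.
- lime_1: Bystander: lime, 52 x 45 x 45 mm, origin at its underside.
Things that resemble listed ones, but are neither listed nor needed, are in the scene too. Leave any orange, red or white look-alike of the pin_key alone.

How it is judged:
By the outcome, as a careful person would: the job done as asked, in the order asked, and still so for the second after the job is handed in, with the robot touching nothing.
It also fails if it takes over 72 s, if anything falls off the work surface, if the arm or the gripper's body presses on something with over 40 N, if the wrist force passes 120 N, or if a joint passes its speed limit or range.

## Working session

There is one attempt and no reset: what is moved stays moved. The work goes in short steps, Python scripts to look and compute and a tool call to move; the robot and the scene stay as the last step left them, time stands still between calls to the robot, and variables do not carry over. Pictures are saved under pics/ and viewed, at most 10 in all, crops included, and the job is handed in when it is done.

Besides the shell and the picture viewer there is one more tool, called after ">>>" as name(argument=value, ...) on one line, values as JSON. arm_command: Moves the arm, as the interface text tells. Its arguments: {"type":"object","properties":{"deltas":{"type":"array"},"jaw":{"type":"number"},"newtons":{"type":"number"}},"required":["deltas"]}

```bash
mkdir -p pics; ls
python3 - <<'E'
from plant import ctrl
import cv2
s=ctrl.observe(); print(s)
for n in("side","top"):
    print(n,ctrl.camera_info(n)); cv2.imwrite(f"pics/{n}0.png",ctrl.read_camera(n))
E
```

```text
pics
{'time': 0.0, 'qpos': array([ 1.06980183e+00,  2.17792804e-01,  1.61490420e+00, -1.71862332e-05,
        1.31128105e+00, -1.12197049e-01]), 'dq': array([ 0.000472  ,  0.00023037,  0.00093481, -0.00096323, -0.00012461,
       -0.0005424 ]), 'joint_efforts': array([ 3.80076908e-04, -3.96833146e+01, -3.03860986e+01, -4.38470533e-05,
        9.47589084e-03,  1.21890457e-05]), 'eef_pos': array([0.23651889, 0.57765573, 0.22995992]), 'eef_rot': array([-3.13922039e+00, -2.50577514e-04,  2.75279933e+00]), 'wrist_force': array([ 0.09818943, -0.09498978, -0.75329056]), 'torque': array([ 0.0023875 , -0.0146298 ,  0.03825096]), 'gripper_force': 0.0, 'opening': 0.08556980634210352}
side {'fx': 436.47386528991973, 'fy': 436.47386528991973, 'cx': 322.8161673765236, 'cy': 201.79930462639666, 'xyz': array([0.18895584, 0.8768155 , 0.96791021]), 'orientation': array([-2.25397673, -0.01144152, -2.80147329])}
top {'fx': 509.038405516399, 'fy': 509.038405516399, 'cx': 322.0002352623845, 'cy': 193.7132115858803, 'xyz': array([ 0.19347225, -0.26139238,  1.44367791]), 'orientation': array([-2.87862463, -0.00557573, -1.17875404])}
```

View pics/side0.png

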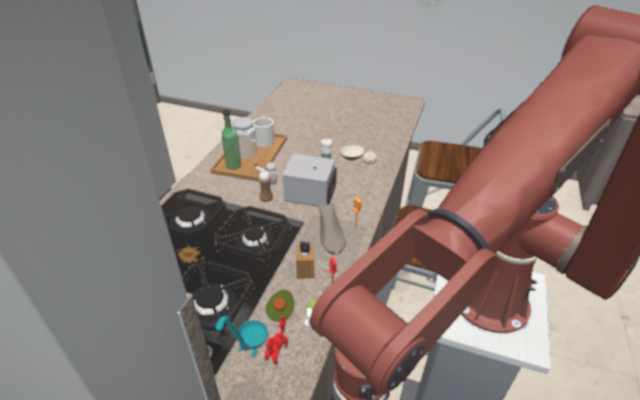

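View pics/top0.png

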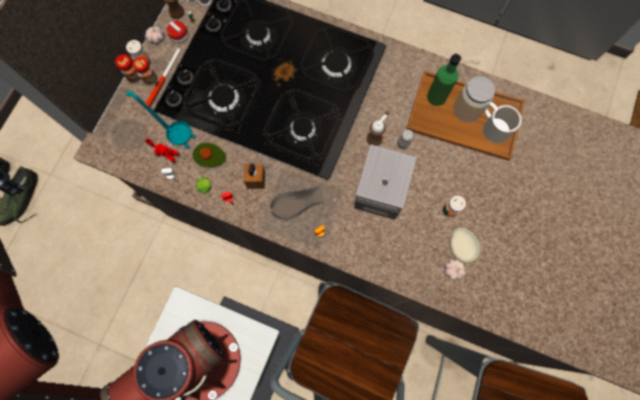

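The side view shows the dispenser at about (310,180) and the stand with the black key at (305,260). In the top view they are at (386,182) and (254,177). Orange and red look-alikes stand nearby. I'll enlarge both.

```bash
cat > h.py <<'E'
import numpy as np, cv2
from scipy.spatial.transform import Rotation as R
from plant import ctrl
I={n:ctrl.camera_info(n) for n in("side","top")}
def ray(n,u,v):
    c=I[n]; d=R.from_euler('xyz',c['orientation']).apply([(u-c['cx'])/c['fx'],(v-c['cy'])/c['fy'],1]); return np.array(c['xyz']),d
def plane(n,u,v,z):
    o,d=ray(n,u,v); return o+d*(z-o[2])/d[2]
def tri(ps,pt):
    A=[];b=[]
    for n,p in(("side",ps),("top",pt)):
        o,d=ray(n,*p); d/=np.linalg.norm(d); P=np.eye(3)-np.outer(d,d); A.append(P); b.append(P@o)
    x=np.linalg.lstsq(np.vstack(A),np.hstack(b),rcond=None)[0]
    r=np.linalg.norm(np.vstack(A)@x-np.hstack(b)); return x,r
def proj(n,X):
    c=I[n]; p=R.from_euler('xyz',c['orientation']).inv().apply(np.array(X)-c['xyz']); return c['fx']*p[...,0]/p[...,2]+c['cx'],c['fy']*p[...,1]/p[...,2]+c['cy']
E
python3 - <<'E'
import cv2,numpy as np
s=cv2.imread('pics/side0.png');t=cv2.imread('pics/top0.png')
def c(i,x,y,w,h,k): return cv2.resize(i[y:y+h,x:x+w],None,fx=k,fy=k,interpolation=cv2.INTER_CUBIC)
a=np.hstack([c(s,275,150,80,60,5),c(t,345,140,80,60,5)])
b=np.hstack([c(s,285,235,50,50,6),c(s,285,235,16,50,6)*0,c(t,230,150,50,50,6)]); b=cv2.copyMakeBorder(b,0,0,0,800-b.shape[1],0)
cv2.imwrite('pics/c1.png',np.vstack([a,b]))
E
```

```text
(no output)
```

View pics/c1.png

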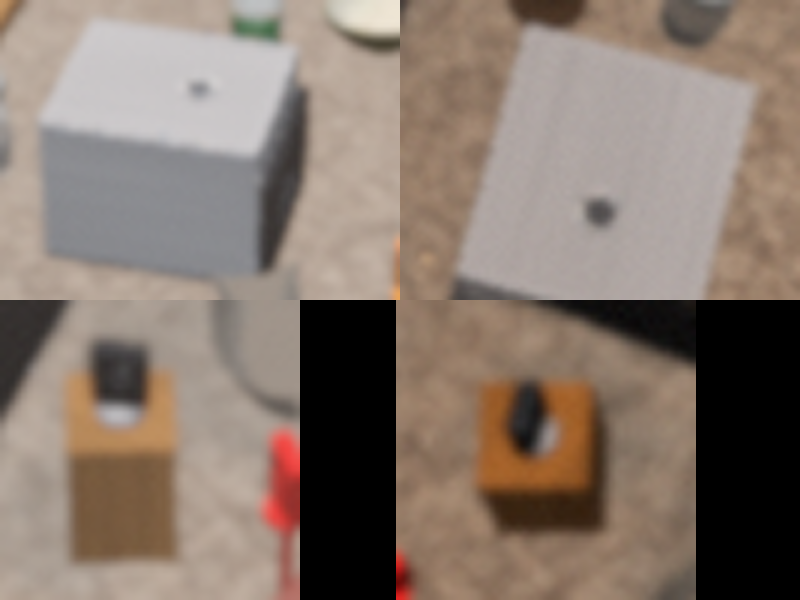

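Dispenser: the hole is at side (314.6,167.6) and top (384.4,182.0). The stand top is centred at about side (305,254) and top (253.2,172.3), with the black handle above it.

Run:
```python
from h import *
S=lambda x,y,ox,oy,k:((x+.5)/k-.5+ox,(y+.5)/k-.5+oy)
print('hole',tri(S(200,90,275,150,5),S(199,212,345,140,5)), plane('side',*S(200,90,275,150,5),.12),plane('top',*S(199,212,345,140,5),.12))
print('side corners');cs=[(98,20),(298,47),(255,157),(42,125)]
for c in cs: print(plane('side',*S(*c,275,150,5),.12))
print('top corners')
for c in [(130,22),(356,90),(57,277)]: print(plane('top',*S(*c,345,140,5),.12))
print('tri',tri(S(98,20,275,150,5),S(130,22,345,140,5)),tri(S(298,47,275,150,5),S(356,90,345,140,5)))
print('stand side');
for c in [(70,73),(175,73),(175,152),(67,150)]: print(plane('side',*S(*c,285,235,6),.078))
print('stand top')
for c in [(86,80),(196,83),(194,192),(84,190),(140,136)]: print(plane('top',*S(*c,230,150,6),.078))
print(tri(S(121,112,285,235,6),S(140,136,230,150,6)))
# dark masks of handle
for n,(x,y,w,h) in {'side':(297,238,20,22),'top':(244,158,22,22)}.items():
    im=cv2.imread(f'pics/{n}0.png')[y:y+h,x:x+w].max(2); print(n); print(im)
```

```text
hole (array([ 0.61888388, -0.2761035 ,  0.11802639]), np.float64(0.003576893400465877)) [ 0.61511738 -0.2727061   0.12      ] [ 0.62088319 -0.27577121  0.12      ]
side corners
[ 0.71338157 -0.32919985  0.12      ]
[ 0.56915534 -0.34614483  0.12      ]
[ 0.5547552  -0.21325851  0.12      ]
[ 0.6994348  -0.19773417  0.12      ]
top corners
[ 0.70882846 -0.20183865  0.12      ]
[ 0.71944472 -0.33088502  0.12      ]
[ 0.557384   -0.21797112  0.12      ]
tri (array([ 0.66714039, -0.20691966,  0.20783118]), np.float64(0.009977299011298398)) (array([ 0.6300531 , -0.33007468,  0.1552452 ]), np.float64(0.09913551358745387))
stand side
[0.54746094 0.06132167 0.078     ]
[0.50040873 0.04406353 0.078     ]
[0.48249166 0.09221468 0.078     ]
[0.52983586 0.10820327 0.078     ]
stand top
[0.5348128  0.10992835 0.078     ]
[0.55330006 0.06157883 0.078     ]
[0.50419274 0.04052007 0.078     ]
[0.48544015 0.08819754 0.078     ]
[0.51942798 0.07505467 0.078     ]
(array([0.51789142, 0.07515729, 0.07626289]), np.float64(0.002700481682577793))
side
[[172 176 175 171 167 166 167 169 169 169 169 167 168 1
[... 3166 characters left out ...]
3 149 158 155 162 165 161 141
  106  73  75 105]
 [153 155 157 151 126  83  39  22  32  73 123 152 153 158 163 164 158 137
  104  72  75 100]
 [153 156 160 157 142 104  60  34  50  90 129 150 155 159 163 162 150 132
  100  69  74 104]
 [156 160 164 162 154 128  94  78  80 106 133 147 155 161 163 158 148 129
   97  69  75 103]
 [158 162 166 166 161 153 136 122 121 133 148 156 164 164 158 154 145 125
   94  68  72 103]
 [160 163 162 167 166 161 157 149 149 152 157 162 162 162 158 153 141 125
   92  67  74 107]
 [161 165 164 166 166 164 161 161 158 160 163 166 162 156 151 148 141 121
   91  65  77 108]
 [162 162 164 163 163 163 159 159 158 163 164 160 157 152 149 145 140 121
   88  65  76 109]]
```

```bash
cat > fit.py <<'E'
from h import *
from scipy.optimize import minimize
def mask(n,roi,bg,dk):
    x,y,w,h=roi; im=cv2.imread(f'pics/{n}0.png')[y:y+h,x:x+w].max(2).astype(float); return np.clip((bg-im)/(bg-dk),0,1)
rois={'side':((296,236,16,16),165,58),'top':((246,158,11,20),150,38)}
M={n:mask(n,*a) for n,a in rois.items()}
def rend(n,x,y,yaw):
    r=R.from_euler('z',yaw).as_matrix()
    P=[[x,y,0]+r@[a*.014,b*.006,0]+[0,0,z] for a in(-1,1) for b in(-1,1) for z in(.083,.121)]
    u,v=proj(n,np.array(P)); X,Y,w,h=rois[n][0]; k=8
    q=np.stack([(u-X+.5)*k,(v-Y+.5)*k],1); hull=cv2.convexHull((q*16).round().astype(np.int32))
    im=np.zeros((h*k,w*k),np.float32); cv2.fillConvexPoly(im,hull,1,shift=4)
    return cv2.resize(cv2.GaussianBlur(im,(0,0),0.9*k),(w,h),interpolation=cv2.INTER_AREA)
for d in range(-90,90,10):
    o=[]
    for n in M:
        m=minimize(lambda p:((rend(n,p[0],p[1],np.radians(d))-M[n])**2).sum(),[.517,.0755],method='Nelder-Mead',options=dict(initial_simplex=[[.517,.0755],[.523,.0755],[.517,.081]]))
        o+=[round(m.fun,2),m.x.round(4)]
    print(d,o)
for nm,n,p in [('or base s','side',(356,226)),('or top','top',(320,231)),('red s','side',(334,283)),('red t','top',(228,197)),('vase narrow s','side',(324,206)),('vase t','top',(325,190)),('vase fat s','side',(333,250)),('vase fat t','top',(275,210)),('garlic','top',(456,269)),('spice','top',(452,210))]: print(nm,plane(n,*p,0.0).round(3),plane(n,*p,.08).round(3))
E
python3 fit.py
```

```text
-90 [np.float64(7.77), array([0.5135, 0.0835]), np.float64(25.77), array([0.5193, 0.0848])]
-80 [np.float64(13.02), array([0.513 , 0.0845]), np.float64(25.2), array([0.5182, 0.0845])]
-70 [np.float64(21.2), array([0.5127, 0.0863]), np.float64(25.0), array([0.5176, 0.084 ])]
-60 [np.float64(15.42), array([0.5126, 0.0849]), np.float64(20.16), array([0.5225, 0.0706])]
-50 [np.float64(7.72), array([0.5128, 0.0838]), np.float64(20.2), array([0.5225, 0.0718])]
-40 [np.float64(3.93), array([0.5129, 0.0827]), np.float64(19.92), array([0.5222, 0.0738])]
-30 [np.float64(3.48), array([0.5131, 0.082 ]), np.float64(18.64), array([0.5219, 0.0744])]
-20 [np.float64(4.74), array([0.5131, 0.0819]), np.float64(16.82), array([0.522 , 0.0753])]
-10 [np.float64(6.14), array([0.5137, 0.0811]), np.float64(14.42), array([0.5212, 0.0767])]
0 [np.float64(6.5), array([0.5141, 0.0814]), np.float64(9.65), array([0.5203, 0.0772])]
10 [np.float64(5.52), array([0.5136, 0.0817]), np.float64(5.88), array([0.5204, 0.0772])]
20 [np.float64(3.59), array([0.5139, 0.0809]), np.float64(4.55), array([0.5206, 0.0771])]
30 [n
[... 367 characters left out ...]
at64(6.3), array([0.5144, 0.0824]), np.float64(24.58), array([0.5195, 0.0695])]
80 [np.float64(5.87), array([0.514 , 0.0828]), np.float64(22.98), array([0.5197, 0.0691])]
or base s [ 0.431 -0.167  0.   ] [ 0.411 -0.081  0.08 ]
or top [ 0.451 -0.158  0.   ] [ 0.436 -0.163  0.08 ]
red s [0.422 0.088 0.   ] [0.403 0.153 0.08 ]
red t [0.441 0.13  0.   ] [0.427 0.108 0.08 ]
vase narrow s [ 0.564 -0.228  0.   ] [ 0.533 -0.136  0.08 ]
vase t [ 0.57  -0.124  0.   ] [ 0.549 -0.132  0.08 ]
vase fat s [ 0.467 -0.036  0.   ] [0.444 0.039 0.08 ]
vase fat t [ 0.458 -0.013  0.   ] [ 0.443 -0.027  0.08 ]
garlic [ 0.497 -0.555  0.   ] [ 0.48  -0.538  0.08 ]
spice [ 0.656 -0.489  0.   ] [ 0.63  -0.477  0.08 ]
```

The fit gives a handle yaw of about 20°, with the key at about (0.517,0.079) and the hole at about (0.618,-0.274). The key-to-hole vector agrees between the two cameras. I'll move above the key with the jaw half closed.

```bash
cat >> h.py <<'E'
def go(x,y,z,yaw):
    s=ctrl.observe(); r=R.from_euler('xyz',s['eef_rot']); t=R.from_euler('zx',[yaw,180],degrees=True)
    print('t',round(s['time'],2),'pos',np.round(s['eef_pos'],4),'F',np.round(s['wrist_force'],2),'open',round(s['opening'],4),'q',np.round(s['qpos'],2))
    print('cm',np.round(r.inv().apply(np.array([x,y,z])-s['eef_pos'])*100,2),'deg',np.round(np.degrees((r.inv()*t).as_rotvec()),2))
E
python3 -c "
from h import *
go(.517,.079,.19,20)"
```

```text
t 0.1 pos [0.2365 0.5777 0.2301] F [-0.92 -0.35  0.11] open 0.0858 q [ 1.07  0.22  1.61  0.    1.31 -0.11]
cm [-44.86 -35.51   4.07] deg [-3.0000e-02  2.0000e-01  1.7772e+02]
```

```bash
sed -i "s/'zx'/'ZX'/" h.py; python3 -c "
from h import *
go(.517,.079,.19,20)"
```

```text
t 0.1 pos [0.2365 0.5777 0.2301] F [-0.92 -0.35  0.11] open 0.0858 q [ 1.07  0.22  1.61  0.    1.31 -0.11]
cm [-44.86 -35.51   4.07] deg [-8.0000e-02  1.4000e-01  1.3772e+02]
```

>>> arm_command(deltas=[-44.9,-35.5,0,0,0,137,-44.9,-35.5,0,0,0,137,-44.9,-35.5,0,0,0,137,-44.9,-35.5,0,0,0,137,-44.9,-35.5,0,0,0,137,-44.9,-35.5,0,0,0,137,-44.9,-35.5,0,0,0,137,-44.9,-35.5,0,0,0,137,-44.9,-35.5,0,0,0,137,-44.9,-35.5,0,0,0,137], jaw=0.4, newtons=30)

```text
time: 1.1
eef_pos: [0.4826, 0.1408, 0.231]
eef_rot: [-3.141, -0.0, 1.247]
wrist_force: [0.8, 0.1, 0.3]
opening: 0.0511
gripper_force: 0.0
```

```bash
python3 -c "
from h import *
go(.517,.079,.16,20)"
```

```text
t 1.1 pos [0.4826 0.1408 0.231 ] F [0.84 0.07 0.27] open 0.0511 q [ 0.14 -0.05  1.9   0.    1.29  0.47]
cm [-4.76  5.23  7.1 ] deg [-2.000e-02  0.000e+00  5.142e+01]
```

>>> arm_command(deltas=[-4.7,5.2,3,0,0,51.4,-4.7,5.2,3,0,0,51.4,-4.7,5.2,3,0,0,51.4,-4.7,5.2,3,0,0,51.4,-4.7,5.2,3,0,0,51.4,-4.7,5.2,3,0,0,51.4,-4.7,5.2,3,0,0,51.4,-4.7,5.2,3,0,0,51.4])

```text
time: 1.9
eef_pos: [0.5167, 0.0818, 0.2009]
eef_rot: [-3.141, 0.001, 0.359]
wrist_force: [0.3, -0.5, -0.6]
opening: 0.0511
gripper_force: 0.0
```

Run:
```python
from h import *
go(.517,.079,.16,20)
a=ctrl.read_camera('side');b=ctrl.read_camera('top')
for n in I:
    print(n,[np.round(proj(n,np.array([.517,.079,z])),1) for z in(.2,.121,.078)])
c=lambda i,x,y,w,h,k: cv2.resize(i[y:y+h,x:x+w],None,fx=k,fy=k,interpolation=cv2.INTER_CUBIC)
cv2.imwrite('pics/c2.png',np.hstack([c(a,270,200,80,100,5),c(b,215,120,80,100,5)]))
```

```text
t 1.9 pos [0.5167 0.0818 0.2009] F [ 0.27 -0.54 -0.57] open 0.0511 q [0.02 0.03 1.88 0.   1.23 1.23]
cm [-0.07  0.28  4.09] deg [-0.01  0.04  0.56]
side [array([303.2, 221.2]), array([303.7, 242.7]), array([303.9, 253.6])]
top [array([245.2, 158.3]), array([249.2, 167.8]), array([251.3, 172.5])]
```

View pics/c2.png

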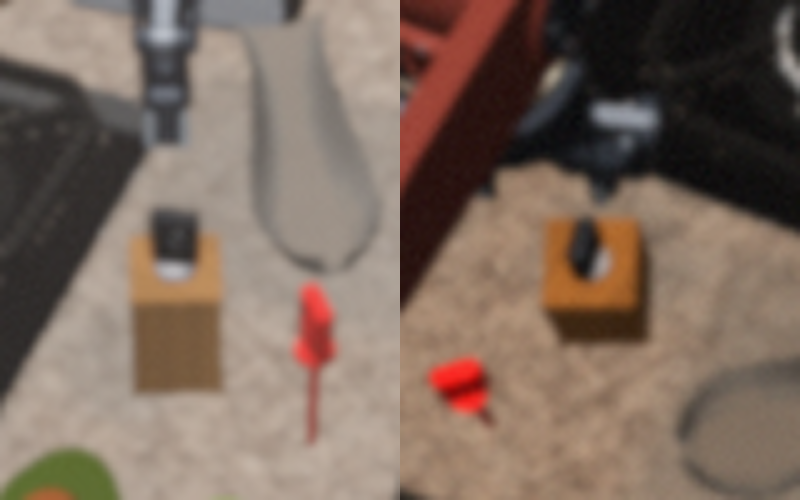

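The picture shows the open jaw straight above the black handle, at about side (303,243). Next I'll descend and close.

>>> arm_command(deltas=[-0.1,0.3,3,0,0,0.5,-0.1,0.3,5,0,0,0.5,-0.1,0.3,7,0,0,0.5,-0.1,0.3,9,0,0,0.5,-0.1,0.3,10.5,0,0,0.5,-0.1,0.3,11,0,0,0.5,-0.1,0.3,11,0,0,0.5])

```text
time: 2.7
eef_pos: [0.5166, 0.0787, 0.0906]
eef_rot: [-3.141, 0.002, 0.348]
wrist_force: [-0.9, 0.2, 0.0]
opening: 0.0512
gripper_force: 0.0
```

>>> arm_command(deltas=[0,0,0,0,0,0,0,0,0,0,0,0,0,0,0,0,0,0,0,0,0,0,0,0,0,0,0,0,0,0,0,0,0,0,0,0,0,0,0,0,0,0,0,0,0,0,0,0], jaw=1, newtons=30)

```text
time: 3.5
eef_pos: [0.5182, 0.0787, 0.0925]
eef_rot: [3.141, -0.002, 0.347]
wrist_force: [-0.7, -0.9, 6.3]
opening: 0.0117
gripper_force: 34.9
```

```bash
python3 -c "
from h import *
go(.517,.079,.16,20);print(ctrl.observe()['torque'],ctrl.observe()['eef_rot'])"
```

```text
t 3.5 pos [0.5182 0.0787 0.0925] F [-0.67 -0.94  6.27] open 0.0117 q [0.02 0.17 1.95 0.   1.02 1.24]
cm [-0.09 -0.07 -6.75] deg [ 0.04 -0.12 -0.12]
[-0.00358935  0.09429651  0.03243588] [ 3.14084853e+00 -2.18105286e-03  3.47012393e-01]
```

>>> arm_command(deltas=[0,0,-1,0,0,0,0,0,-3,0,0,0,0,0,-5,0,0,0,0,0,-7.5,0,0,0,0,0,-10,0,0,0,0,0,-13,0,0,0,0,0,-16,0,0,0,0,0,-18,0,0,0,0,0,-19,0,0,0,0,0,-19,0,0,0])

```text
time: 4.5
eef_pos: [0.5176, 0.0788, 0.2827]
eef_rot: [3.141, -0.002, 0.347]
wrist_force: [0.3, 0.0, -0.9]
opening: 0.0116
gripper_force: 34.1
```

```bash
python3 -c "
from h import *
go(.6187,-.2743,.28,20);print(ctrl.observe()['torque'],ctrl.observe()['eef_rot'])"
```

```text
t 4.5 pos [0.5176 0.0788 0.2827] F [ 0.33  0.01 -0.95] open 0.0116 q [ 0.02 -0.04  1.8   0.    1.39  1.24]
cm [-2.5  36.64  0.28] deg [ 0.03 -0.13 -0.12]
[ 0.0148065  -0.02649393 -0.00771475] [ 3.14098487e+00 -2.21739507e-03  3.47000041e-01]
```

>>> arm_command(deltas=[-0.2,2,0,0,0,0,-0.4,6,0,0,0,0,-0.7,10,0,0,0,0,-1,14.5,0,0,0,0,-1.3,19,0,0,0,0,-1.6,23.5,0,0,0,0,-1.9,28,0,0,0,0,-2.2,32,0,0,0,0,-2.4,35,0,0,0,0,-2.5,36.6,0,0,0,0])

```text
time: 5.5
eef_pos: [0.6171, -0.2761, 0.2781]
eef_rot: [-3.138, 0.003, 0.345]
wrist_force: [-0.1, 0.9, -0.9]
opening: 0.0114
gripper_force: 34.0
```

>>> arm_command(deltas=[0,0,2,0,0,0,0,0,4,0,0,0,0,0,5,0,0,0,0,0,5,0,0,0,0,0,5,0,0,0])

```text
time: 6.0
eef_pos: [0.618, -0.2733, 0.2311]
eef_rot: [-3.141, 0.0, 0.348]
wrist_force: [-0.7, 0.0, 0.2]
opening: 0.0114
gripper_force: 34.0
```

Run:
```python
from h import *
go(.6187,-.2743,.23,20)
a=ctrl.read_camera('side');b=ctrl.read_camera('top')
for n in I:
    print(n,[np.round(proj(n,np.array([.6187,-.2743,z])),1) for z in(.22,.14,.12)])
c=lambda i,x,y,w,h,k: cv2.resize(i[y:y+h,x:x+w],None,fx=k,fy=k,interpolation=cv2.INTER_CUBIC)
cv2.imwrite('pics/c3.png',np.hstack([c(a,285,125,57,80,7),c(b,355,140,57,80,7)]))
```

```text
t 6.0 pos [ 0.618  -0.2733  0.2311] F [-0.69  0.01  0.24] open 0.0114 q [-0.52  0.32  1.48  0.    1.34  0.7 ]
cm [0.03 0.12 0.11] deg [-0.04  0.03 -0.08]
side [array([313.7, 141.8]), array([313.8, 162.3]), array([313.8, 167.1])]
top [array([388.5, 171.4]), array([384.5, 180.4]), array([383.6, 182.5])]
```

View pics/c3.png

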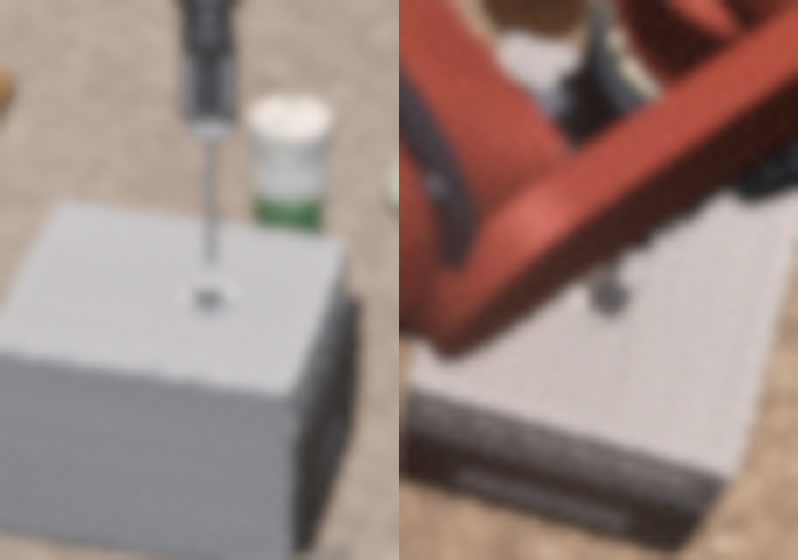

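The pin tip at side (314.6,162) hangs above the hole at (314.2,167.1), within about 1 mm. I'll go into the hole and feel for the guide.

>>> arm_command(deltas=[0.05,0.1,1,0,0,0,0.05,0.1,1.8,0,0,0,0.05,0.1,2.3,0,0,0,0.05,0.1,2.6,0,0,0,0.05,0.1,2.6,0,0,0])

```text
time: 6.6
eef_pos: [0.6183, -0.2745, 0.2041]
eef_rot: [-3.14, 0.001, 0.347]
wrist_force: [0.0, -0.1, -1.9]
opening: 0.0117
gripper_force: 34.0
```

>>> arm_command(deltas=[0,0,0.2,0,0,0,0,0,0.4,0,0,0,0,0,0.6,0,0,0,0,0,0.7,0,0,0,0,0,0.8,0,0,0,0,0,0.8,0,0,0])

```text
time: 7.2
eef_pos: [0.6188, -0.2747, 0.1971]
eef_rot: [-3.141, 0.0, 0.347]
wrist_force: [-0.3, -0.6, 0.2]
opening: 0.0118
gripper_force: 34.0
```

>>> arm_command(deltas=[0,0,0.1,0,0,0,0,0,0.2,0,0,0,0,0,0.2,0,0,0])

```text
time: 7.5
eef_pos: [0.619, -0.2749, 0.1956]
eef_rot: [3.141, -0.0, 0.347]
wrist_force: [0.9, -0.2, -0.2]
opening: 0.0112
gripper_force: 34.1
```

>>> arm_command(deltas=[0,0,0.1,0,0,0,0,0,0.2,0,0,0,0,0,0.2,0,0,0])

```text
time: 7.8
eef_pos: [0.6193, -0.275, 0.1953]
eef_rot: [3.141, -0.001, 0.347]
wrist_force: [-1.7, 0.8, 6.0]
opening: 0.0117
gripper_force: 35.0
```

>>> arm_command(deltas=[0,0,0.1,0,0,0,0,0,0.1,0,0,0])

```text
time: 8.0
eef_pos: [0.6194, -0.2751, 0.1951]
eef_rot: [3.14, -0.001, 0.347]
wrist_force: [-1.5, 0.6, 8.3]
opening: 0.0113
gripper_force: 35.4
```

The pin touches the guide plate at TCP z of about 0.195. I'll lighten the press and feel round in a square spiral with 1.1 mm pitch.

>>> arm_command(deltas=[0,0,-0.1,0,0,0,0.06,0,-0.1,0,0,0,0.11,0,-0.1,0,0,0,0.11,0.06,-0.1,0,0,0,0.11,0.11,-0.1,0,0,0,0.06,0.11,-0.1,0,0,0,0,0.11,-0.1,0,0,0,-0.06,0.11,-0.1,0,0,0,-0.11,0.11,-0.1,0,0,0,-0.11,0.06,-0.1,0,0,0])

```text
time: 9.0
eef_pos: [0.6189, -0.2753, 0.1952]
eef_rot: [3.141, -0.002, 0.347]
wrist_force: [-0.6, 1.4, 5.7]
opening: 0.0112
gripper_force: 35.1
```

>>> arm_command(deltas=[0,-0.06,0,0,0,0,0,-0.12,0,0,0,0,0,-0.17,0,0,0,0,0.06,-0.17,0,0,0,0,0.12,-0.17,0,0,0,0,0.18,-0.17,0,0,0,0,0.24,-0.17,0,0,0,0,0.3,-0.17,0,0,0,0,0.33,-0.17,0,0,0,0,0.33,-0.1,0,0,0,0])

```text
time: 10.0
eef_pos: [0.6203, -0.2746, 0.1952]
eef_rot: [3.14, 0.002, 0.347]
wrist_force: [-2.3, 0.3, 7.7]
opening: 0.0114
gripper_force: 35.2
```

>>> arm_command(deltas=[0,0.07,-0.03,0,0,0,0,0.14,-0.03,0,0,0,0,0.2,-0.03,0,0,0,0,0.26,-0.03,0,0,0,-0.07,0.26,-0.03,0,0,0,-0.15,0.26,-0.03,0,0,0,-0.22,0.26,-0.03,0,0,0,-0.3,0.26,-0.03,0,0,0,-0.37,0.26,-0.03,0,0,0,-0.44,0.26,-0.03,0,0,0])

```text
time: 11.0
eef_pos: [0.619, -0.276, 0.1952]
eef_rot: [-3.14, -0.004, 0.347]
wrist_force: [0.1, 4.6, 4.7]
opening: 0.0113
gripper_force: 35.0
```

>>> arm_command(deltas=[0,-0.07,0,0,0,0,0,-0.15,0,0,0,0,0,-0.22,0,0,0,0,0,-0.3,0,0,0,0,0,-0.37,0,0,0,0,0,-0.44,0,0,0,0,0.07,-0.44,0,0,0,0,0.15,-0.44,0,0,0,0,0.22,-0.44,0,0,0,0])

```text
time: 11.9
eef_pos: [0.6186, -0.2747, 0.1951]
eef_rot: [3.137, 0.0, 0.347]
wrist_force: [-0.4, -3.0, 6.8]
opening: 0.0112
gripper_force: 35.2
```

>>> arm_command(deltas=[0,0,-0.1,0,0,0,0,0,-0.1,0,0,0])

```text
time: 12.1
eef_pos: [0.6181, -0.274, 0.1951]
eef_rot: [3.139, 0.0, 0.347]
wrist_force: [0.9, -2.1, 6.1]
opening: 0.0113
gripper_force: 34.9
```

```bash
python3 -c "
from h import *
s=ctrl.observe();print(s['eef_pos'],s['wrist_force'],s['torque'],s['eef_rot'])"
```

```text
[ 0.61811332 -0.27396848  0.19508701] [ 0.90218127 -2.11298997  6.09843146] [-0.74812663 -0.16247857 -0.00701366] [3.13920319e+00 4.40675908e-04 3.46775505e-01]
```

>>> arm_command(deltas=[0,0,-0.05,0,0,0,0,0,-0.1,0,0,0,0,0,-0.1,0,0,0])

```text
time: 12.4
eef_pos: [0.6176, -0.2725, 0.195]
eef_rot: [-3.141, 0.001, 0.347]
wrist_force: [-0.2, -2.3, 3.0]
opening: 0.0117
gripper_force: 34.6
```

```bash
python3 -c "
from h import *
s=ctrl.observe();print(s['eef_pos'],s['wrist_force'],s['torque'],s['eef_rot'])"
```

```text
[ 0.61762488 -0.2725167   0.1949974 ] [-0.20861124 -2.29651738  2.96576957] [-0.51453774 -0.16520536 -0.01332352] [-3.14050937e+00  9.90917545e-04  3.46876106e-01]
```

>>> arm_command(deltas=[0,0,-0.2,0,0,0,0,0,-0.3,0,0,0,0,0,-0.3,0,0,0])

```text
time: 12.7
eef_pos: [0.6171, -0.2716, 0.197]
eef_rot: [-3.138, 0.002, 0.347]
wrist_force: [0.3, -0.3, -0.9]
opening: 0.0114
gripper_force: 34.1
```

```bash
python3 -c "
from h import *
s=ctrl.observe();print(s['eef_pos'],s['wrist_force'],s['torque'],s['eef_rot'])"
```

```text
[ 0.61712996 -0.27157063  0.19704323] [ 0.30212024 -0.3386033  -0.90356292] [-0.01422345  0.00165696  0.0104666 ] [-3.13823020e+00  1.95138793e-03  3.47177862e-01]
```

Free again: the guide's friction is high, so pressing hard makes the pin lag. I'll search in short, lightly loaded strokes along the tool y axis, lifting between them.

>>> arm_command(deltas=[0.06,0.25,0,0,0,0,0.06,0.25,0.2,0,0,0,0.06,0.25,0.28,0,0,0,0.06,0.33,0.28,0,0,0,0.06,0.41,0.28,0,0,0,0.06,0.49,0.28,0,0,0,0.06,0.57,0.28,0,0,0,0.06,0.65,0.28,0,0,0,0.06,0.73,0.28,0,0,0,0.06,0.79,0.28,0,0,0])

```text
time: 13.7
eef_pos: [0.6214, -0.28, 0.1958]
eef_rot: [3.142, -0.0, 0.347]
wrist_force: [-0.9, 0.1, -0.3]
opening: 0.0115
gripper_force: 34.1
```

>>> arm_command(deltas=[0,-0.2,-0.28,0,0,0,0,-0.4,-0.28,0,0,0,0,-0.4,-0.1,0,0,0,0,-0.4,0,0,0,0,0,-0.5,0,0,0,0,0,-0.6,0,0,0,0,0,-0.7,0,0,0,0,0,-0.8,0,0,0,0,0,-0.88,0,0,0,0,0,-0.96,0,0,0,0])

```text
time: 14.7
eef_pos: [0.6181, -0.2708, 0.1958]
eef_rot: [-3.142, 0.0, 0.347]
wrist_force: [0.7, 0.3, -0.7]
opening: 0.0115
gripper_force: 34.1
```

>>> arm_command(deltas=[0,0,0.1,0,0,0,0,0,0.17,0,0,0,0,0.06,0.17,0,0,0,0,0.12,0.17,0,0,0,0,0.18,0.17,0,0,0,0,0.24,0.17,0,0,0,0,0.3,0.17,0,0,0,0,0.36,0.17,0,0,0,0,0.42,0.17,0,0,0,0,0.48,0.17,0,0,0])

```text
time: 15.7
eef_pos: [0.6198, -0.274, 0.1951]
eef_rot: [-3.139, -0.001, 0.347]
wrist_force: [-2.4, 3.3, 7.0]
opening: 0.0114
gripper_force: 35.2
```

>>> arm_command(deltas=[0,0.05,0,0,0,0,0,0.1,0,0,0,0,0,0.15,0,0,0,0,0,0.2,0,0,0,0,0,0.25,0,0,0,0,0,0.3,0,0,0,0,0,0.35,0,0,0,0,0,0.4,0,0,0,0,0,0.45,0,0,0,0,0,0.5,0,0,0,0])

```text
time: 16.7
eef_pos: [0.6217, -0.2787, 0.1953]
eef_rot: [-3.139, -0.001, 0.347]
wrist_force: [-2.1, 4.2, 5.8]
opening: 0.0117
gripper_force: 35.0
```

>>> arm_command(deltas=[0.1,0,-0.08,0,0,0,0.1,0,-0.05,0,0,0,0.1,-0.06,-0.05,0,0,0,0.1,-0.12,-0.05,0,0,0,0.1,-0.18,-0.05,0,0,0,0.1,-0.24,-0.05,0,0,0,0.1,-0.3,-0.05,0,0,0,0.1,-0.36,-0.05,0,0,0,0.1,-0.42,-0.05,0,0,0,0.1,-0.48,-0.05,0,0,0])

```text
time: 17.7
eef_pos: [0.6215, -0.2765, 0.1953]
eef_rot: [3.138, -0.001, 0.347]
wrist_force: [0.5, -3.3, 5.0]
opening: 0.0117
gripper_force: 34.9
```

>>> arm_command(deltas=[0,-0.05,0,0,0,0,0,-0.1,0,0,0,0,0,-0.15,0,0,0,0,0,-0.2,0,0,0,0,0,-0.25,0,0,0,0,0,-0.3,0,0,0,0,0,-0.35,0,0,0,0,0,-0.4,0,0,0,0,0,-0.45,0,0,0,0,0,-0.5,0,0,0,0])

```text
time: 18.7
eef_pos: [0.6199, -0.2714, 0.1953]
eef_rot: [3.139, -0.002, 0.347]
wrist_force: [2.6, -3.0, 4.4]
opening: 0.0116
gripper_force: 35.0
```

>>> arm_command(deltas=[0.1,0,-0.04,0,0,0,0.1,0.04,-0.02,0,0,0,0.1,0.1,-0.02,0,0,0,0.1,0.16,-0.02,0,0,0,0.1,0.22,-0.02,0,0,0,0.1,0.28,-0.02,0,0,0,0.1,0.34,-0.02,0,0,0,0.1,0.4,-0.02,0,0,0,0.1,0.46,-0.02,0,0,0,0.1,0.52,-0.02,0,0,0])

```text
time: 19.7
eef_pos: [0.621, -0.2725, 0.1951]
eef_rot: [-3.135, 0.001, 0.347]
wrist_force: [-2.3, 2.0, 9.6]
opening: 0.011
gripper_force: 35.4
```

>>> arm_command(deltas=[0,0.06,0,0,0,0,0,0.12,0,0,0,0,0,0.18,0,0,0,0,0,0.24,0,0,0,0,0,0.3,0,0,0,0,0,0.36,0,0,0,0,0,0.42,0,0,0,0,0,0.48,0,0,0,0])

```text
time: 20.5
eef_pos: [0.6218, -0.2742, 0.195]
eef_rot: [-3.128, 0.001, 0.347]
wrist_force: [-3.9, 7.5, 12.0]
opening: 0.0113
gripper_force: 36.5
```

Lateral force has built up and the pin has stopped following, so it has probably caught the bore's edge. I'll back off sideways to relieve it and read again.

>>> arm_command(deltas=[0,-0.15,-0.05,0,0,0,0,-0.3,-0.05,0,0,0,0,-0.38,-0.05,0,0,0,0,-0.38,-0.05,0,0,0])

```text
time: 20.9
eef_pos: [0.6213, -0.2731, 0.1952]
eef_rot: [-3.135, 0.001, 0.347]
wrist_force: [-1.8, 2.3, 8.0]
opening: 0.0112
gripper_force: 35.3
```

```bash
python3 -c "
from h import *
s=ctrl.observe();print(s['eef_pos'],s['wrist_force'],s['torque'],s['eef_rot'])"
```

```text
[ 0.62125019 -0.27309086  0.19516065] [-1.80831656  2.31999758  8.01865256] [0.59810953 0.43640335 0.00073634] [-3.13474632e+00  7.26245996e-04  3.47203478e-01]
```

>>> arm_command(deltas=[0,0.2,-0.2,0,0,0,0,0.4,-0.2,0,0,0,0,0.4,-0.2,0,0,0,0,0.4,-0.2,0,0,0])

```text
time: 21.3
eef_pos: [0.6227, -0.2795, 0.1957]
eef_rot: [-3.14, 0.002, 0.347]
wrist_force: [-0.0, 0.0, -1.4]
opening: 0.0115
gripper_force: 34.1
```

```bash
cat >> h.py <<'E'
def rel(C=(.6187,-.2743)):
    s=ctrl.observe(); d=R.from_euler('xyz',s['eef_rot']); p=s['eef_pos']+.0895*d.apply([0,0,1]); e=p[:2]-C
    print(round(s['time'],1),'z',s['eef_pos'][2].round(5),'tip tool mm',np.round([e@[.94,.342]*1e3,e@[.342,-.94]*1e3],2),'F',s['wrist_force'].round(1))
E
python3 -c "
from h import *
rel()"
```

```text
21.3 z 0.19569 tip tool mm [1.89 6.08] F [-0.   0.  -1.4]
```

>>> arm_command(deltas=[0,-0.05,0.13,0,0,0,0,-0.1,0.13,0,0,0,0,-0.15,0.13,0,0,0,0,-0.21,0.13,0,0,0,0,-0.27,0.13,0,0,0,0,-0.33,0.13,0,0,0,0,-0.39,0.13,0,0,0,0,-0.45,0.13,0,0,0,0,-0.51,0.13,0,0,0,0,-0.57,0.13,0,0,0])

```text
time: 22.3
eef_pos: [0.6215, -0.2744, 0.196]
eef_rot: [3.142, -0.0, 0.347]
wrist_force: [0.4, -0.0, -0.8]
opening: 0.0112
gripper_force: 34.1
```

>>> arm_command(deltas=[0,-0.06,0,0,0,0,0,-0.12,0,0,0,0,0,-0.18,0,0,0,0,0,-0.24,0,0,0,0,0,-0.3,0,0,0,0,0,-0.36,0,0,0,0,0,-0.42,0,0,0,0,0,-0.48,0,0,0,0])

```text
time: 23.1
eef_pos: [0.6199, -0.2699, 0.196]
eef_rot: [3.142, -0.0, 0.347]
wrist_force: [-0.3, -0.3, -1.1]
opening: 0.0111
gripper_force: 34.1
```

```bash
python3 -c "
from h import *
rel()"
```

```text
23.1 z 0.19602 tip tool mm [ 2.6  -3.72] F [-0.3 -0.3 -1.1]
```

Commanded z now reads 0.196 in free air, and the surface is at about 0.1952. Next stroke is at tool x of about 0.2 mm, run in the -y direction, which does not jam.

>>> arm_command(deltas=[-0.24,0.97,0,0,0,0,-0.24,0.97,0,0,0,0,-0.24,0.97,0.16,0,0,0,-0.24,0.9,0.16,0,0,0,-0.24,0.83,0.16,0,0,0,-0.24,0.76,0.16,0,0,0,-0.24,0.69,0.16,0,0,0,-0.24,0.62,0.16,0,0,0,-0.24,0.55,0.16,0,0,0,-0.24,0.48,0.16,0,0,0])

```text
time: 24.1
eef_pos: [0.6199, -0.2758, 0.1953]
eef_rot: [3.139, -0.001, 0.347]
wrist_force: [0.7, -2.7, 4.8]
opening: 0.0114
gripper_force: 34.9
```

>>> arm_command(deltas=[0,-0.07,0,0,0,0,0,-0.14,0,0,0,0,0,-0.21,0,0,0,0,0,-0.28,0,0,0,0,0,-0.35,0,0,0,0,0,-0.42,0,0,0,0,0,-0.49,0,0,0,0,0,-0.56,0,0,0,0])

```text
time: 24.9
eef_pos: [0.6179, -0.2704, 0.1952]
eef_rot: [3.14, -0.001, 0.347]
wrist_force: [1.0, -2.5, 5.9]
opening: 0.0113
gripper_force: 34.9
```

```bash
python3 -c "
from h import *
rel()"
```

```text
24.9 z 0.19515 tip tool mm [ 0.7  -3.74] F [ 1.  -2.5  5.9]
```

>>> arm_command(deltas=[-0.1,0.2,-0.3,0,0,0,-0.1,1.05,-0.3,0,0,0,-0.1,1.05,-0.2,0,0,0,-0.1,1.05,-0.02,0,0,0,-0.1,0.98,-0.02,0,0,0,-0.1,0.91,-0.02,0,0,0,-0.1,0.84,-0.02,0,0,0,-0.1,0.77,-0.02,0,0,0,-0.1,0.7,-0.02,0,0,0,-0.1,0.63,-0.02,0,0,0])

```text
time: 25.9
eef_pos: [0.6188, -0.2776, 0.1953]
eef_rot: [3.139, -0.0, 0.347]
wrist_force: [-0.3, -3.4, 5.0]
opening: 0.0114
gripper_force: 34.9
```

>>> arm_command(deltas=[0,-0.07,0,0,0,0,0,-0.14,0,0,0,0,0,-0.21,0,0,0,0,0,-0.28,0,0,0,0,0,-0.35,0,0,0,0,0,-0.42,0,0,0,0,0,-0.49,0,0,0,0,0,-0.56,0,0,0,0,0,-0.63,0,0,0,0])

```text
time: 26.8
eef_pos: [0.6166, -0.2696, 0.195]
eef_rot: [-3.14, -0.001, 0.347]
wrist_force: [0.7, -2.8, 6.1]
opening: 0.0113
gripper_force: 35.0
```

```bash
python3 -c "
from h import *
rel()"
```

```text
26.8 z 0.19498 tip tool mm [-0.28 -5.21] F [ 0.7 -2.8  6.1]
```

>>> arm_command(deltas=[-0.1,0.2,-0.3,0,0,0,-0.1,1.1,-0.3,0,0,0,-0.1,1.1,-0.2,0,0,0,-0.1,1.1,-0.02,0,0,0,-0.1,1.03,-0.02,0,0,0,-0.1,0.96,-0.02,0,0,0,-0.1,0.89,-0.02,0,0,0,-0.1,0.82,-0.02,0,0,0,-0.1,0.75,-0.02,0,0,0,-0.1,0.68,-0.02,0,0,0])

```text
time: 27.8
eef_pos: [0.6179, -0.2783, 0.1954]
eef_rot: [3.139, 0.0, 0.347]
wrist_force: [-1.1, -3.1, 4.9]
opening: 0.0114
gripper_force: 34.9
```

>>> arm_command(deltas=[0,-0.07,0,0,0,0,0,-0.14,0,0,0,0,0,-0.21,0,0,0,0,0,-0.28,0,0,0,0,0,-0.35,0,0,0,0,0,-0.42,0,0,0,0,0,-0.49,0,0,0,0,0,-0.56,0,0,0,0,0,-0.6,0,0,0,0])

```text
time: 28.7
eef_pos: [0.6153, -0.2715, 0.1935]
eef_rot: [-3.141, 0.001, 0.347]
wrist_force: [1.5, -3.7, -2.3]
opening: 0.0115
gripper_force: 33.8
```

```bash
python3 -c "
from h import *
rel()"
```

```text
28.7 z 0.19348 tip tool mm [-2.31 -3.8 ] F [ 1.5 -3.7 -2.3]
```

Captured: z fell to 0.1935 with a sideways reaction. I'll centre the pin in the bore and go down.

>>> arm_command(deltas=[0,0.06,0,0,0,0,0,0.1,0,0,0,0,0,0.1,0.2,0,0,0,0,0.1,0.3,0,0,0])

```text
time: 29.1
eef_pos: [0.6159, -0.2721, 0.1921]
eef_rot: [-3.141, 0.0, 0.347]
wrist_force: [-0.4, -2.7, 0.1]
opening: 0.0116
gripper_force: 34.3
```

```bash
python3 -c "
from h import *
rel()"
```

```text
29.1 z 0.19209 tip tool mm [-1.9  -3.06] F [-0.4 -2.7  0.1]
```

>>> arm_command(deltas=[0,0.05,0.1,0,0,0,0,0.06,0.3,0,0,0,0,0.06,0.45,0,0,0,0,0.06,0.5,0,0,0])

```text
time: 29.5
eef_pos: [0.616, -0.2725, 0.1863]
eef_rot: [-3.14, 0.0, 0.347]
wrist_force: [-1.0, -0.4, -0.3]
opening: 0.0113
gripper_force: 34.2
```

```bash
python3 -c "
from h import *
rel()"
```

```text
29.5 z 0.18628 tip tool mm [-1.95 -2.69] F [-1.  -0.4 -0.3]
```

>>> arm_command(deltas=[0,0,0.1,0,0,0,0,0,0.2,0,0,0,0,0,0.3,0,0,0,0,0,0.4,0,0,0,0,0,0.4,0,0,0])

```text
time: 30.0
eef_pos: [0.6161, -0.2727, 0.1824]
eef_rot: [-3.141, 0.0, 0.347]
wrist_force: [-0.2, -0.6, -1.5]
opening: 0.0115
gripper_force: 34.0
```

>>> arm_command(deltas=[0,0,0.1,0,0,0,0,0,0.2,0,0,0,0,0,0.3,0,0,0,0,0,0.3,0,0,0])

```text
time: 30.4
eef_pos: [0.6165, -0.2729, 0.1807]
eef_rot: [3.141, -0.001, 0.347]
wrist_force: [-0.6, 0.7, 3.4]
opening: 0.0116
gripper_force: 34.7
```

>>> arm_command(deltas=[0,0,0.1,0,0,0,0,0,0.2,0,0,0,0,0,0.3,0,0,0,0,0,0.3,0,0,0])

```text
time: 30.8
eef_pos: [0.6167, -0.2731, 0.179]
eef_rot: [3.141, -0.001, 0.347]
wrist_force: [-2.4, 1.0, 6.3]
opening: 0.0114
gripper_force: 35.4
```

>>> arm_command(deltas=[0,0,0.1,0,0,0,0,0,0.2,0,0,0,0,0,0.2,0,0,0])

```text
time: 31.1
eef_pos: [0.6168, -0.2731, 0.1771]
eef_rot: [3.141, -0.001, 0.347]
wrist_force: [-2.2, 1.2, 7.9]
opening: 0.0112
gripper_force: 35.4
```

>>> arm_command(deltas=[0,0,0.1,0,0,0,0,0,0.15,0,0,0,0,0,0.15,0,0,0])

```text
time: 31.4
eef_pos: [0.6168, -0.2731, 0.1757]
eef_rot: [3.141, -0.001, 0.347]
wrist_force: [-2.8, 1.0, 8.6]
opening: 0.0117
gripper_force: 35.4
```

Run:
```python
from h import *
rel()
a=ctrl.read_camera('side');b=ctrl.read_camera('top')
c=lambda i,x,y,w,h,k: cv2.resize(i[y:y+h,x:x+w],None,fx=k,fy=k,interpolation=cv2.INTER_CUBIC)
cv2.imwrite('pics/c4.png',np.hstack([c(a,275,140,100,80,4),c(b,335,140,100,80,4)]))
```

```text
31.4 z 0.17573 tip tool mm [-1.26 -1.7 ] F [-2.8  1.   8.6]
```

View pics/c4.png

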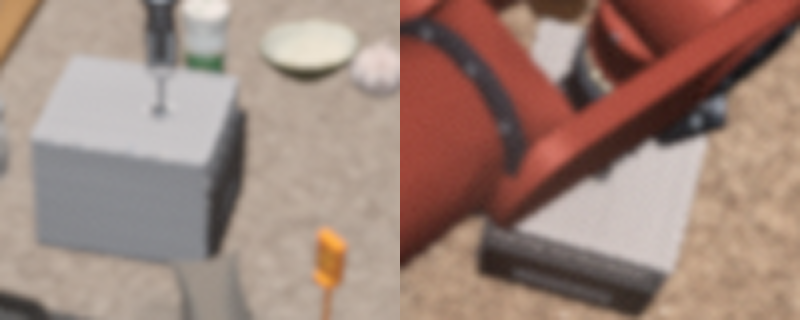

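The magazine's front is still flush, with the pin deep in the hole and 8.6 N on it. I'll press a little farther.

>>> arm_command(deltas=[0,0,0.1,0,0,0,0,0,0.15,0,0,0,0,0,0.15,0,0,0])

```text
time: 31.8
eef_pos: [0.6167, -0.273, 0.1737]
eef_rot: [3.141, -0.001, 0.347]
wrist_force: [-1.3, 1.3, 6.0]
opening: 0.0117
gripper_force: 35.2
```

>>> arm_command(deltas=[0,0,0.05,0,0,0,0,0,0.1,0,0,0,0,0,0.1,0,0,0])

```text
time: 32.1
eef_pos: [0.6168, -0.2731, 0.1728]
eef_rot: [3.141, -0.001, 0.347]
wrist_force: [-1.3, 0.8, 6.5]
opening: 0.0114
gripper_force: 35.2
```

Run:
```python
from h import *
rel()
b=ctrl.read_camera('top'); a=cv2.imread('pics/top0.png')
p=I['top']
# front region beyond dispenser front: compare brightness
for x in (-.02,-.04,-.055):
    F=np.array([.562,-.28,.09])+x*np.array([.994,.105,0]); u,v=proj('top',F+np.array([0,-.03,0])); print(x,np.round([u,v]),b[int(v),int(u)],a[int(v),int(u)])
```

```text
32.1 z 0.1728 tip tool mm [-1.28 -1.75] F [-1.3  0.8  6.5]
-0.02 [385. 216.] [193 196 207] [59 61 69]
-0.04 [383. 223.] [193 195 206] [108 130 156]
-0.055 [382. 228.] [63 66 74] [108 130 155]
```

Tripped: the force dropped and the top view shows napkins and the black plate moved about 50 mm forward. I'll lift the key straight out and take it back.

>>> arm_command(deltas=[0,0,-0.5,0,0,0,0,0,-1.5,0,0,0,0,0,-3,0,0,0,0,0,-5,0,0,0,0,0,-7.5,0,0,0,0,0,-9.5,0,0,0,0,0,-11,0,0,0,0,0,-11,0,0,0])

```text
time: 32.95
eef_pos: [0.6177, -0.2737, 0.2845]
eef_rot: [3.137, -0.004, 0.347]
wrist_force: [0.7, -0.4, -0.5]
opening: 0.0111
gripper_force: 34.1
```

```bash
python3 -c "
from h import *
go(.5176,.0788,.275,19.9)"
```

```text
t 32.95 pos [ 0.6177 -0.2737  0.2845] F [ 0.66 -0.4  -0.52] open 0.0111 q [-0.52  0.28  1.43  0.    1.42  0.7 ]
cm [  2.57 -36.56   0.8 ] deg [ 0.26 -0.22 -0.02]
```

>>> arm_command(deltas=[0.2,-2,0,0,0,0,0.4,-6,0,0,0,0,0.7,-10,0,0,0,0,1,-14.5,0,0,0,0,1.3,-19,0,0,0,0,1.6,-23.5,0,0,0,0,1.9,-28,0,0,0,0,2.2,-32,0,0,0,0,2.4,-35,0,0,0,0,2.6,-36.6,0,0,0,0])

```text
time: 33.95
eef_pos: [0.5144, 0.0825, 0.2793]
eef_rot: [-3.14, 0.002, 0.349]
wrist_force: [1.0, -0.6, -0.8]
opening: 0.0111
gripper_force: 34.1
```

>>> arm_command(deltas=[0,0,3,0,0,0,0,0,6,0,0,0,0,0,8,0,0,0,0,0,9,0,0,0,0,0,9,0,0,0,0,0,9,0,0,0])

```text
time: 34.55
eef_pos: [0.5166, 0.08, 0.1912]
eef_rot: [3.141, -0.0, 0.347]
wrist_force: [-0.1, -0.5, -0.6]
opening: 0.0116
gripper_force: 34.1
```

Run:
```python
from h import *
go(.5176,.0788,.19,19.9)
a=ctrl.read_camera('side');b=ctrl.read_camera('top')
for n in I:
    print(n,[np.round(proj(n,np.array([.5176,.0788,z])),1) for z in(.1,.078)])
c=lambda i,x,y,w,h,k: cv2.resize(i[y:y+h,x:x+w],None,fx=k,fy=k,interpolation=cv2.INTER_CUBIC)
cv2.imwrite('pics/c5.png',np.hstack([c(a,277,205,57,80,7),c(b,225,130,57,80,7)]))
```

```text
t 34.55 pos [0.5166 0.08   0.1912] F [-0.13 -0.53 -0.61] open 0.0116 q [0.02 0.04 1.89 0.   1.21 1.24]
cm [0.05 0.15 0.12] deg [ 0.01 -0.02 -0.03]
side [array([303.6, 248. ]), array([303.7, 253.5])]
top [array([250.4, 169.9]), array([251.4, 172.3])]
```

View pics/c5.png

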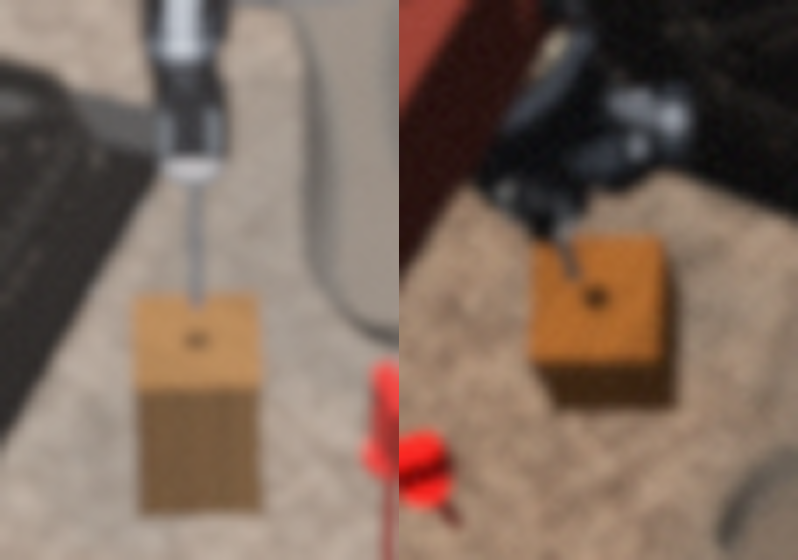

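The pin tip is at side crop (196,305) and top crop (577,280). The empty stand bore is at (197,340) and (596,296). I'll work out the offset.

Run:
```python
from h import *
S=lambda x,y,ox,oy,k=7:((x+.5)/k-.5+ox,(y+.5)/k-.5+oy)
z=.1017
ts,tt=S(196,305,277,205),S(577-399,280,225,130); hs,ht=S(197,340,277,205),S(596-399,296,225,130)
print('tri tip',tri(ts,tt),'hole',tri(hs,ht))
for n,t,h in(('side',ts,hs),('top',tt,ht)):
    for zz in (z-.003,z,z+.003):
        d=(plane(n,*h,.078)-plane(n,*t,zz))[:2]; print(n,zz,'hole-tip mm',d*1e3,'tool',d@[.94,.34]*1e3,d@[.34,-.94]*1e3)
```

```text
tri tip (array([0.51606923, 0.0796415 , 0.10141323]), np.float64(0.0024090423972046786)) hole (array([0.51808265, 0.0758118 , 0.07743713]), np.float64(0.0032028636543876532))
side 0.0987 hole-tip mm [ 0.20008845 -0.76890886] tool -0.07334586530030057 0.7908043983697953
side 0.1017 hole-tip mm [ 1.32639204 -3.52813418] tool 0.04724289265113342 3.76741942548257
side 0.1047 hole-tip mm [ 2.45269562 -6.28735951] tool 0.16783165060260544 6.74403445259524
top 0.0987 hole-tip mm [ 1.79636379 -4.57180083] tool 0.13416968136561427 4.908256464705287
top 0.1017 hole-tip mm [ 2.52126918 -3.80891264] tool 1.0749627319550534 4.437609400873022
top 0.1047 hole-tip mm [ 3.24617457 -3.04602445] tool 2.01575578254472 3.966962337040779
```

>>> arm_command(deltas=[0.05,0.2,0.5,0,0,0,0.05,0.35,1,0,0,0,0.05,0.35,1,0,0,0,0.05,0.35,1,0,0,0])

```text
time: 35.05
eef_pos: [0.5178, 0.0768, 0.1805]
eef_rot: [-3.141, 0.001, 0.347]
wrist_force: [0.7, -0.3, -0.9]
opening: 0.0114
gripper_force: 34.1
```

Run:
```python
from h import *
go(.5182,.0764,.19,19.9)
a=ctrl.read_camera('side');b=ctrl.read_camera('top')
c=lambda i,x,y,w,h,k: cv2.resize(i[y:y+h,x:x+w],None,fx=k,fy=k,interpolation=cv2.INTER_CUBIC)
cv2.imwrite('pics/c6.png',np.hstack([c(a,290,225,33,45,12),c(b,238,150,33,45,12)]))
```

```text
t 35.05 pos [0.5178 0.0768 0.1805] F [ 0.65 -0.34 -0.91] open 0.0114 q [0.01 0.05 1.9  0.   1.19 1.24]
cm [ 0.03  0.06 -0.95] deg [-0.01  0.03 -0.03]
```

View pics/c6.png

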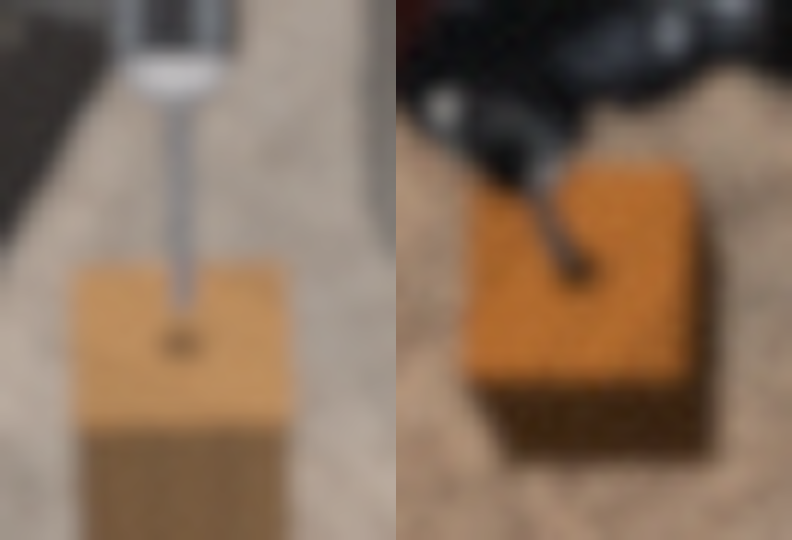

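The tip is now nearly over the bore, at side crop (182,308) against the hole at (181,342). I'll add 1 mm and insert.

>>> arm_command(deltas=[0.02,0.1,0,0,0,0,0.02,0.1,1,0,0,0,0.02,0.1,2,0,0,0,0.02,0.1,2.5,0,0,0,0.02,0.1,2.5,0,0,0])

```text
time: 35.65
eef_pos: [0.517, 0.0761, 0.1539]
eef_rot: [-3.14, 0.003, 0.347]
wrist_force: [-0.7, -0.9, -1.1]
opening: 0.0116
gripper_force: 34.1
```

```bash
python3 -c "
from h import *
go(.5182,.0764,.096,19.9)"
```

```text
t 35.65 pos [0.517  0.0761 0.1539] F [-0.74 -0.91 -1.07] open 0.0116 q [ 0.01  0.08  1.92 -0.    1.14  1.24]
cm [0.14 0.01 5.79] deg [-0.07  0.2  -0.02]
```

>>> arm_command(deltas=[0,0,1,0,0,0,0,0,2.2,0,0,0,0,0,3.5,0,0,0,0,0,4.5,0,0,0,0,0,5.2,0,0,0,0,0,5.5,0,0,0,0,0,5.5,0,0,0])

```text
time: 36.35
eef_pos: [0.5181, 0.0761, 0.1002]
eef_rot: [-3.141, 0.001, 0.347]
wrist_force: [0.4, -0.1, -0.3]
opening: 0.0114
gripper_force: 34.1
```

>>> arm_command(deltas=[0,0,0.3,0,0,0,0,0,0.5,0,0,0,0,0,0.6,0,0,0,0,0,0.6,0,0,0])

```text
time: 36.75
eef_pos: [0.5185, 0.0761, 0.0948]
eef_rot: [3.142, -0.0, 0.347]
wrist_force: [-0.1, 1.0, -1.5]
opening: 0.0111
gripper_force: 34.1
```

>>> arm_command(deltas=[0,0,0.1,0,0,0,0,0,0.2,0,0,0,0,0,0.2,0,0,0])

```text
time: 37.05
eef_pos: [0.5184, 0.0761, 0.0927]
eef_rot: [-3.142, 0.0, 0.347]
wrist_force: [-0.5, -0.0, -0.6]
opening: 0.0117
gripper_force: 34.1
```

>>> arm_command(deltas=[0,0,0.1,0,0,0,0,0,0.1,0,0,0,0,0,0.1,0,0,0])

```text
time: 37.35
eef_pos: [0.5185, 0.0761, 0.0925]
eef_rot: [3.142, 0.0, 0.347]
wrist_force: [-2.8, -0.1, 5.7]
opening: 0.0116
gripper_force: 34.9
```

The key rests on its collar (contact at z 0.0925, as when I took it). Release it and rise.

>>> arm_command(deltas=[0,0,-0.1,0,0,0,0,0,-0.1,0,0,0,0,0,-0.1,0,0,0,0,0,-0.1,0,0,0], jaw=0.4)

```text
time: 37.75
eef_pos: [0.5184, 0.0761, 0.0925]
eef_rot: [-3.142, 0.0, 0.347]
wrist_force: [-0.1, 0.1, 0.3]
opening: 0.0513
gripper_force: 0.0
```

>>> arm_command(deltas=[0,0,-1.5,0,0,0,0,0,-3.5,0,0,0,0,0,-6,0,0,0,0,0,-9,0,0,0,0,0,-12,0,0,0,0,0,-15,0,0,0,0,0,-16,0,0,0,0,0,-16,0,0,0])

```text
time: 38.55
eef_pos: [0.5199, 0.0761, 0.2555]
eef_rot: [3.14, -0.005, 0.347]
wrist_force: [0.8, 0.1, -0.0]
opening: 0.0511
gripper_force: 0.0
```

Run:
```python
from h import *
go(.5182,.0764,.25,6)
a=ctrl.read_camera('side');b=ctrl.read_camera('top')
for n,i in(('side',a),('top',b)): cv2.imwrite(f'pics/{n}7.png',i)
c=lambda i,x,y,w,h,k: cv2.resize(i[y:y+h,x:x+w],None,fx=k,fy=k,interpolation=cv2.INTER_CUBIC)
A=np.hstack([c(a,280,150,80,75,5),c(b,340,150,80,75,5)])
B=np.hstack([c(a,285,230,50,36,6),np.zeros((216,100,3),np.uint8),c(b,230,150,50,36,6),np.zeros((216,100,3),np.uint8)])
cv2.imwrite('pics/c7.png',np.vstack([A,B]))
```

```text
t 38.55 pos [0.5199 0.0761 0.2555] F [ 0.76  0.13 -0.04] open 0.0511 q [ 0.01 -0.02  1.82  0.    1.33  1.24]
cm [-0.16 -0.08  0.55] deg [ 0.07 -0.3  13.89]
```

View pics/c7.png

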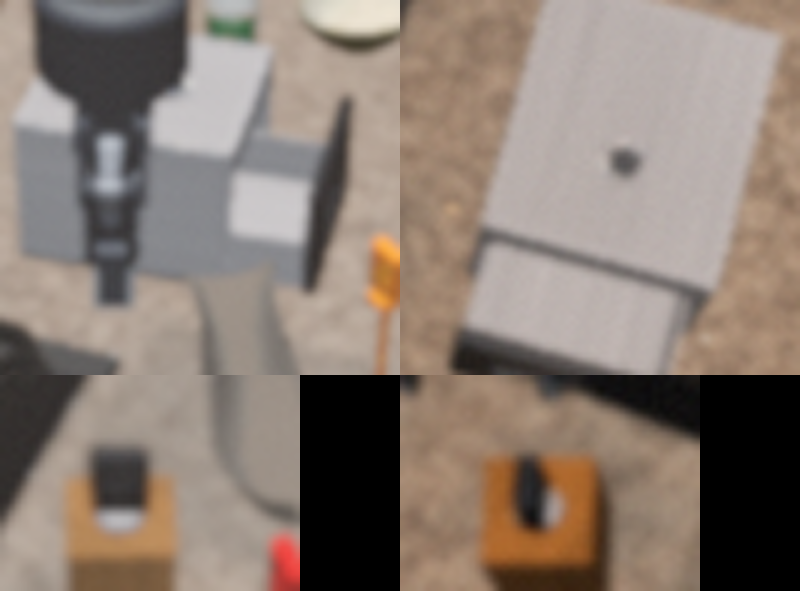

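The key is home, looking the same as at the start. The magazine is out about 50 mm with an open tray. I'll get the plate's edge from the top-view brightness profile.

Run:
```python
from h import *
b=cv2.imread('pics/top7.png').max(2).astype(np.float32)
H=np.array([.6187,-.2743]); y6=np.radians(6); ex=np.array([np.cos(y6),np.sin(y6)]); ey=np.array([-ex[1],ex[0]])
def prof(n,img,z,t,s):
    P=np.array([[*(H+ex*a+ey*t),z] for a in s]); u,v=proj(n,P); return cv2.remap(img,u.astype(np.float32).reshape(1,-1),v.astype(np.float32).reshape(1,-1),cv2.INTER_LINEAR)[0].round().astype(int)
s=np.arange(-.14,-.03,.004); print((s*1e3).round().astype(int))
for t in(-.02,0,.03): print('z.092',t,prof('top',b,.092,t,s)); print('z.12',t,prof('top',b,.12,t,s))
s=np.arange(-.09,.09,.005); print((s*1e3).astype(int)); 
P=lambda t,a:(H+ex*a+ey*t)
for z,a in((.12,-.03),(.12,.05)):
    Q=np.array([[*(H+ex*a+ey*t),z] for t in s]); u,v=proj('top',Q); print(a,cv2.remap(b,u.astype(np.float32).reshape(1,-1),v.astype(np.float32).reshape(1,-1),cv2.INTER_LINEAR)[0].round().astype(int))
```

```text
[-140 -136 -132 -128 -124 -120 -116 -112 -108 -104 -100  -96  -92  -88
  -84  -80  -76  -72  -68  -64  -60  -56  -52  -48  -44  -40  -36  -32]
z.092 -0.02 [147 143 116  76  73  67  60  73  94 141 181 188 189 189 189 190 189 189
 188 188 187 175 135 126 169 186 184 184]
z.12 -0.02 [134  91  73  72  62  66  86 123 174 189 190 190 190 190 190 189 190 188
 189 177 139 123 167 187 185 185 184 184]
z.092 0 [168 164 128  75  73  64  59  72  92 140 182 188 189 189 189 188 189 189
 189 189 189 174 136 128 170 186 183 182]
z.12 0 [151  97  72  71  59  65  84 120 174 187 189 188 189 187 189 189 189 189
 190 176 138 126 167 186 182 182 182 182]
z.092 0.03 [163 154 119  69  66  58  51  68  85 136 180 188 188 188 189 189 190 190
 188 188 188 174 133 127 171 185 184 184]
z.12 0.03 [143  94  66  64  51  60  79 116 169 188 188 188 190 188 190 190 189 188
 188 177 136 125 167 185 185 184 183 184]
[-90 -84 -79 -74 -69 -64 -59 -54 -49 -44 -39 -34 -29 -24 -19 -14  -9  -4
   0   5  10  15  20  25  30  35  40  45  50  55  60  65  70  75  80  85]
-0.03 [167 165 165 168 166 186 187 185 188 188 186 184 185 186 184 181 182 183
 182 183 183 184 183 183 185 182 183 185 185 185 185 168 149 153 157 160]
0.05 [170 162 171 174 172 189 191 188 189 190 187 186 188 184 185 183 184 184
 184 184 183 185 186 187 184 180 184 187 185 184 185 167 150 150 156 155]
```

>>> arm_command(deltas=[-0.5,2,0,0,0,1,-1.7,6,0,0,0,3,-3,10,0,0,0,5,-4.3,14,0,0,0,7,-5.6,18.5,0,0,0,9,-7,23,0,0,0,11,-8.3,27,0,0,0,13,-9.4,31,0,0,0,13.9,-10.2,33.5,0,0,0,13.9,-10.4,34.4,0,0,0,13.9], jaw=1)

```text
time: 39.65
eef_pos: [0.5361, -0.2848, 0.2497]
eef_rot: [-3.139, 0.004, 0.101]
wrist_force: [0.1, 1.2, -0.0]
opening: -0.0001
gripper_force: 0.0
```

>>> arm_command(deltas=[0,0,2,0,0,0,0,0,5,0,0,0,0,0,8,0,0,0,0,0,10,0,0,0,0,0,10,0,0,0])

```text
time: 40.15
eef_pos: [0.5341, -0.2791, 0.1468]
eef_rot: [-3.134, 0.009, 0.105]
wrist_force: [-0.7, 0.4, -0.1]
opening: 0.0001
gripper_force: 0.0
```

```bash
python3 -c "
from h import *
go(.5381,-.2828,.065,6)"
```

```text
t 40.15 pos [ 0.5341 -0.2791  0.1468] F [-0.71  0.41 -0.11] open 0.0001 q [-0.6   0.26  1.73  0.    1.17  0.87]
cm [0.43 0.48 8.18] deg [-0.46  0.5   0.03]
```

>>> arm_command(deltas=[0.3,0.2,0.5,0,0,0,0.3,0.2,2,0,0,0,0.3,0.2,3.5,0,0,0,0.3,0.2,5,0,0,0,0.3,0.2,6.5,0,0,0,0.3,0.2,7.5,0,0,0,0.3,0.2,8,0,0,0,0.3,0.2,8,0,0,0])

```text
time: 40.95
eef_pos: [0.5402, -0.2841, 0.0716]
eef_rot: [-3.14, 0.002, 0.104]
wrist_force: [0.5, -0.3, 0.6]
opening: -0.0005
gripper_force: 0.0
```

>>> arm_command(deltas=[-0.5,0,0,0,0,0,-1,0,0,0,0,0,-1.5,0,0,0,0,0,-2,0,0,0,0,0,-2.5,0,0,0,0,0,-3,0,0,0,0,0])

```text
time: 41.55
eef_pos: [0.5114, -0.288, 0.0736]
eef_rot: [3.14, -0.002, 0.104]
wrist_force: [2.5, 0.5, 1.5]
opening: 0.0008
gripper_force: 1.1
```

>>> arm_command(deltas=[-0.5,0,0,0,0,0,-1,0,0,0,0,0,-1.5,0,0,0,0,0,-2,0,0,0,0,0,-2.5,0,0,0,0,0,-2.8,0,0,0,0,0,-2.8,0,0,0,0,0])

```text
time: 42.25
eef_pos: [0.4819, -0.2901, 0.0723]
eef_rot: [-3.14, 0.002, 0.104]
wrist_force: [0.1, 0.3, 0.3]
opening: -0.0002
gripper_force: 0.2
```

>>> arm_command(deltas=[-0.4,0,0,0,0,0,-0.7,0,0,0,0,0,-1,0,0,0,0,0,-1,0,0,0,0,0])

```text
time: 42.65
eef_pos: [0.4722, -0.2912, 0.0723]
eef_rot: [-3.14, 0.002, 0.104]
wrist_force: [-0.3, 1.0, 0.1]
opening: 0.0003
gripper_force: 0.0
```

>>> arm_command(deltas=[-0.3,0,0,0,0,0,-0.5,0,0,0,0,0,-0.7,0,0,0,0,0,-0.7,0,0,0,0,0])

```text
time: 43.05
eef_pos: [0.4658, -0.2921, 0.0727]
eef_rot: [-3.141, 0.001, 0.104]
wrist_force: [1.8, 0.8, -0.3]
opening: 0.0001
gripper_force: 0.4
```

>>> arm_command(deltas=[-0.2,0,0,0,0,0,-0.4,0,0,0,0,0,-0.4,0,0,0,0,0,-0.4,0,0,0,0,0])

```text
time: 43.45
eef_pos: [0.4658, -0.2922, 0.0729]
eef_rot: [3.141, -0.008, 0.103]
wrist_force: [12.0, 2.8, -7.7]
opening: -0.0005
gripper_force: 5.8
```

Stop reached: 12 N and no more travel. I'll back off the plate and rise clear.

>>> arm_command(deltas=[0.6,0,0,0,0,0,1.5,0,0,0,0,0,2,0,0,0,0,0,2,0,0,0,0,0,2,0,-2,0,0,0,2,0,-5,0,0,0,2,0,-8,0,0,0,2,0,-12,0,0,0,2,0,-15,0,0,0,2,0,-18,0,0,0])

```text
time: 44.45
eef_pos: [0.4818, -0.2908, 0.2545]
eef_rot: [3.141, 0.0, 0.104]
wrist_force: [0.6, -0.2, -0.1]
opening: 0.0
gripper_force: 0.0
```

>>> arm_command(deltas=[0,0,0,0,0,0,-1,-8,0,0,0,0,-2,-16,0,0,0,0,-3,-25,0,0,0,0,-3,-25,0,0,0,0,-3,-25,0,0,0,0,-3,-25,0,0,0,0,-3,-25,0,0,0,0,-3,-25,0,0,0,0])

```text
time: 45.35
eef_pos: [0.4263, -0.0459, 0.2524]
eef_rot: [3.141, 0.001, 0.104]
wrist_force: [0.6, -0.2, 0.4]
opening: 0.0001
gripper_force: 0.0
```

Run:
```python
from h import *
go(.5381,-.2828,.065,6)
a=ctrl.read_camera('side');b=ctrl.read_camera('top')
c=lambda i,x,y,w,h,k: cv2.resize(i[y:y+h,x:x+w],None,fx=k,fy=k,interpolation=cv2.INTER_CUBIC)
A=np.hstack([c(a,220,130,200,160,2),c(b,210,130,200,160,2)])
B=np.hstack([c(b,280,90,200,130,2),c(b,280,160,200,130,2)])
cv2.imwrite('pics/c8.png',np.vstack([A,B]))
```

```text
t 45.35 pos [ 0.4263 -0.0459  0.2524] F [ 0.61 -0.18  0.41] open 0.0001 q [-0.27 -0.24  2.03 -0.    1.36  1.2 ]
cm [ 8.68 24.71 18.75] deg [ 0.03  0.04 -0.05]
```

View pics/c8.png

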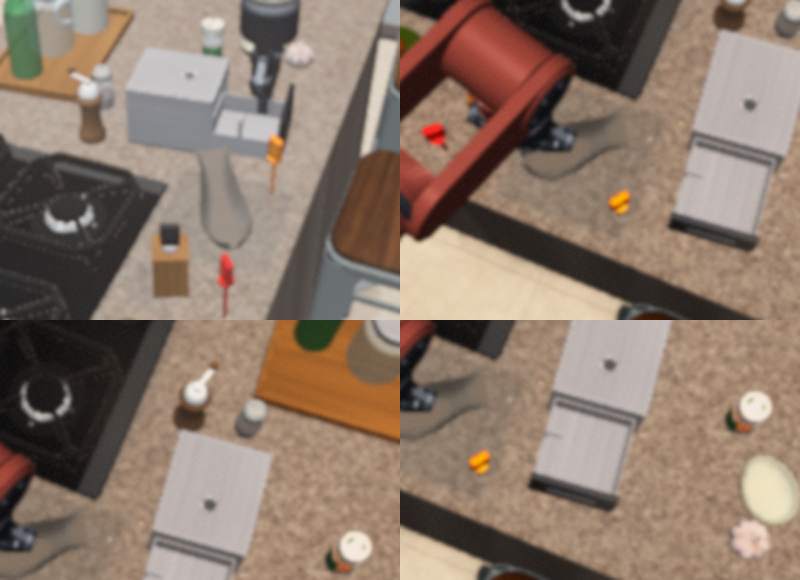

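The picture shows the magazine fully drawn, with its plate at top-view crop (715,230). The key is home in its stand at side crop (170,260). The bystanders stand undisturbed and the arm is clear, so I'll hand in.

```bash
python3 -c "
from plant import ctrl
print(ctrl.finish_job())"
```

```text
the job is handed in; nothing more can be done
None
```

I tripped the latch with the pin key, put the key back home in its stand, drew the magazine out to its stop, and handed the job in at about 45 s with the robot clear; the judge's result was not shown to me.

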